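# Make up a customer's tray at the takeaway counter

## Task

Make up the order on the grey tray, seen from the robot's side, where the meal box and the salad tub already stand and stay as they are: stand the small foil side box halfway between those two, in line with them and with its long side running from one to the other, and set the red-lidded sauce pot on top of it in the middle. Stand the brown coffee cup directly behind the salad tub and the terracotta dessert pot directly behind the meal box (behind = towards the tray's far long edge), each centred behind it with about a finger's width between. Keep everything upright, and leave the green-lidded pot and the blue cup where they are.

Things in the scene. Friction and masses are not known exactly. Their poses are not given: they have to be found in the camera images.
- tray: Dark grey serving tray, 305 mm deep (its x) by 415 mm wide (its y), fixed to the counter (a thin lip adds 10 mm all round), on the robot's left or right and turned up to 7 degrees. Origin: centre of its underside. Its x axis points to its far long edge (away from the robot: 'behind'), its y axis to the left, z up. Floor 5 mm above the origin, rim 18 mm high and 6 mm thick.
- meal_box: Large foil meal container with a white card lid, 142 mm (its x) by 117 mm (its y), 42 mm high, 450 g, loose on the tray, square with it: its x axis points to the tray's far edge. Origin: centre of its underside, 60 mm nearer the robot than the tray's middle and 120 mm to the left or right of it; the salad tub has the other side.
- salad_tub: Round kraft-brown salad tub with a pale green lid, 120 mm across, 48 mm high, 300 g, loose on the tray. Its x axis points to the tray's far edge. Origin: centre of its underside, 240 mm from the meal box's, level with it along the tray.
- side_box: Small foil side-dish container with a flat white card lid that carries a load, 60 mm (its x) by 90 mm (its y, the long side), 40 mm high, straight-sided, about 180 g, loose on the grey-green mat. Origin: centre of its underside, z up.
- red_pot: Small round sauce pot with a red lid, 44 mm across, 30 mm high, about 50 g, loose on the grey-green mat. Origin: centre of its underside, z up.
- brown_cup: Small dark brown paper coffee cup with a lighter brown lid, 56 mm across, 65 mm high, about 140 g, loose on the grey-green mat. Origin: centre of its underside, z up.
- dessert_pot: Round terracotta dessert pot with a pale yellow lid, 60 mm across, 52 mm high, about 170 g, loose on the grey-green mat. Origin: centre of its underside, z up.
- green_pot: Bystander: sauce pot like the red one but with a green lid, 44 mm across, 30 mm high, loose on the grey-green mat. It stays where it is. Origin: centre of its underside.
- blue_cup: Bystander: coffee cup like the brown one but blue with a white lid, 56 mm across, 65 mm high, loose on the grey-green mat (4 mm thick, fixed, on the other side from the tray; the six loose things stand on it about 120 mm apart). It stays where it is. Origin: centre of its underside.
Things that resemble listed ones, but are neither listed nor needed, are in the scene too. There is more than one size of the salad_tub; the job needs the middle-sized.

How it is judged:
By the outcome, as a careful person would: the job done as asked, in the order asked, and still so for the second after the job is handed in, with the robot touching nothing.
It also fails if it takes over 120 s, if anything falls off the work surface, if the arm or the gripper's body presses on something with over 40 N, if the wrist force passes 120 N, or if a joint passes its speed limit or range.

## Robot

A 6-joint arm with a two-finger parallel gripper is mounted at the origin on the work surface. World frame = base frame: x ahead of the robot, y to its left, z up, the work surface at z = 0. Lengths are in m, angles in rad, forces in N, time in s.
With the tool pointing down it reaches from about 0.275 to 0.875 m from the base axis. Payload 12.5 kg.
Tool frame: the origin (TCP) lies at the very end of the fingers, on their centre line; the grasp point (between the pads) lies 19 mm behind it; z points along the fingers, y is the line along which they close (so a half turn about z gives the same grasp; the last joint's range is limited). The gripper opens to 85 mm and grips with 20 to 120 N. Pads are 22 mm wide; open, the fingers measure 114 mm over their backs; the gripper's body (76 mm by 85 mm) begins 54 mm behind the grasp point. The pads swing forward as they close: fully open they stand 13 mm farther back than shut.
Start: joints at [1.236, 0.351, 1.652, -0, 1.139, -0.085], TCP at [0.136, 0.533, 0.231] pointing down, gripper open.
Joint ranges: [-2.75, 2.75], [-0.79, 2.1], [0.01, 2.65], [-1.57, 4.71], [0.07, 3.14], [-2.87, 2.87]. Speed limits (rad/s): [2.22, 2.22, 2.79, 3.14, 3.14, 3.14].

## Interface

Orientations are given as a 3x3 rotation matrix whose columns are the frame's x, y, z axes.
In Python, from bench import manip gives the robot as it stands. Calls block until the motion is done:
- manip.move_ptp(position, orientation): joint-space move of the TCP to a pose.
- manip.move_l(position, attitude=None, max_speed=0.15): straight line of the TCP; attitude=None keeps the orientation; max_speed is the mean speed in m/s.
- manip.move_j(angles): joint-space move.
- manip.set_gripper(opening, effort=None): opening from 0.0 (shut) to 1.0 (fully open); effort is the grip in N (None keeps the last); returns when the fingers have stopped.
- manip.dwell(seconds).
- manip.inverse_kinematics(position, orientation): joint angles nearest the present ones, or None.
- manip.grab_frame(name): name is "side" or "top"; returns (picture, depth): 420x560x3 uint8, red, green, blue; 420x560 float32, m along the optical axis (not along the pixel's ray), 0 where there is no reading.
- manip.get_calibration(name): a dict with "camera_matrix" (3x3 intrinsics, pixels), "R" (3x3) and "t" (3): a world point X has camera coordinates R X + t. Camera axes: x right, y down, z forward; pixel columns grow to the right and rows downward; lengths in m; the calibration is good to about 2 mm. A picture is of the moment at which its call begins. get_calibration takes no time and is no camera call.
A pose or a line that the arm cannot do raises manip.Unreachable and nothing moves.
- manip.sign_off(): hands the job in; it is judged then, once.
Trained networks look in the newest picture that a camera, given by its name, has taken for a name from the list of things; names that differ only in an ending like _2 or _b are one class to them, and where a whole thing is asked for, a point or a joint stands for the part that bears it (a point fixed in the world has none). Each returns a list of dicts, best first, with "confidence" (0 to 1); they miss things now and then, are a little off and sometimes report something else, mostly with a low value. They report only what shows in the picture. A call takes as long as a camera call. They do not tell look-alikes from the thing itself.
- manip.look_for(camera, name): "at" ([x, y, z] in m, in world coordinates, good to about 4 mm: the middle of the surface that is visible of it).
Readings, each from a call of its own:
- manip.current_time(): time.
- manip.current_qpos(): joint angles.
- manip.current_joint_vel(): joint speeds.
- manip.current_joint_torque(): joint torques, N m.
- manip.current_ee_pos(): TCP position.
- manip.current_tcp_rot(): TCP orientation.
- manip.current_force(): force on the tool from outside, world axes, zero at the start.
- manip.current_ft_torque(): the same for the moment, N m.
- manip.current_grip_width(): opening from 0.0 (shut) to 1.0 (fully open).
- manip.current_grip_force(): force on a finger pad.
Only numpy, scipy, OpenCV 4.12 (cv2) and the standard library are available. Lean on these libraries where they do the work, as an engineer would, in place of code of your own. Each camera call takes 0.05 s, during which the arm holds its last target. There are 200 camera calls.

## Working session

There is one attempt and no reset: what is moved stays moved. The work goes in short steps, each a Python script; the robot and the scene stay as the last script left them, time stands still between calls to the robot, and variables do not carry over. Pictures are saved under pics/ and viewed, at most 14 in all, crops included, and the job is handed in when it is done.

```bash
mkdir -p pics; ls; cat > h.py <<'E'
import numpy as np, cv2
from bench import manip
def grab(c,fn=None):
    p,d=manip.grab_frame(c)
    if fn: cv2.imwrite('pics/'+fn,p[:,:,::-1])
    k=manip.get_calibration(c); K,R,t=map(np.array,(k["camera_matrix"],k["R"],k["t"]))
    v,u=np.mgrid[:420,:560]
    C=np.stack([(u-K[0,2])/K[0,0]*d,(v-K[1,2])/K[1,1]*d,d],-1)
    W=(C-t)@R
    W[d==0]=np.nan
    return p,W,(K,R,t)
def px(cal,X):
    K,R,t=cal; c=K@(R@np.array(X)+t); return c[:2]/c[2]
E
python3 - <<'E'
from h import *
for c in("top","side"):
    p,W,cal=grab(c,c+"0.png"); print(c, -cal[1].T@cal[2])
    for n in"tray meal_box salad_tub side_box red_pot brown_cup dessert_pot green_pot blue_cup".split():
        for r in manip.look_for(c,n)[:4]: print(n,np.round(r["at"],3),round(r["confidence"],2),px(cal,r["at"]).round())
E
```

```text
pics
top [0.20827132 0.07297163 1.09778875]
tray [0.538 0.232 0.002] 0.64 [229. 171.]
meal_box [0.459 0.089 0.049] 0.58 [277. 195.]
salad_tub [0.165 0.318 0.066] 0.85 [184. 302.]
salad_tub [0.519 0.526 0.035] 0.64 [123. 171.]
salad_tub [0.539 0.23  0.003] 0.59 [229. 171.]
salad_tub [0.431 0.322 0.053] 0.56 [191. 203.]
side_box [ 0.599 -0.344  0.048] 0.94 [430. 152.]
red_pot [ 0.608 -0.106  0.036] 0.46 [346. 148.]
red_pot [0.46  0.092 0.052] 0.27 [275. 195.]
brown_cup [ 0.462 -0.211  0.063] 0.9 [386. 196.]
dessert_pot [ 0.602 -0.222  0.054] 0.75 [388. 149.]
dessert_pot [ 0.481 -0.094  0.063] 0.32 [343. 188.]
green_pot [ 0.457 -0.336  0.03 ] 0.64 [427. 202.]
blue_cup [ 0.483 -0.094  0.066] 0.88 [343. 187.]
side [-0.12399349 -0.40976611  0.65104267]
tray [0.531 0.211 0.003] 0.8 [289. 182.]
meal_box [0.44  0.08  0.047] 0.81 [302. 204.]
salad_tub [0.513 0.511 0.033] 0.95 [219. 138.]
salad_tub [0.415 0.31  0.051] 0.66 [235. 170.]
salad_tub [ 0.598 -0.114  0.038] 0.24 [403. 215.]
side_box [ 0.58  -0.352  0.044] 0.98 [499. 270.]
brown_cup [ 0.451 -0.227  0.067] 0.7 [416. 263.]
dessert_pot [ 0.59  -0.231  0.047] 0.93 [447. 238.]
green_pot [ 0.443 -0.347  0.031] 0.74 [465. 311.]
blue_cup [ 0.473 -0.102  0.058] 0.62 [371. 231.]
```

View pics/top0.png

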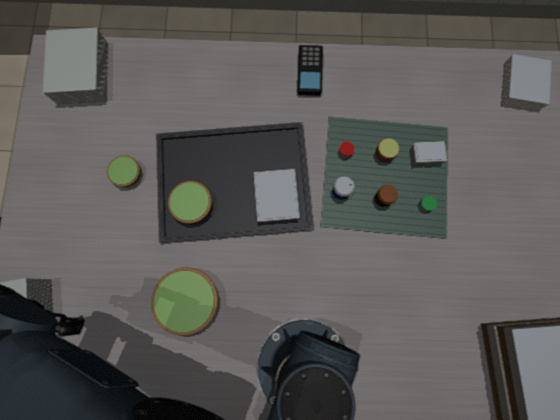

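View pics/side0.png

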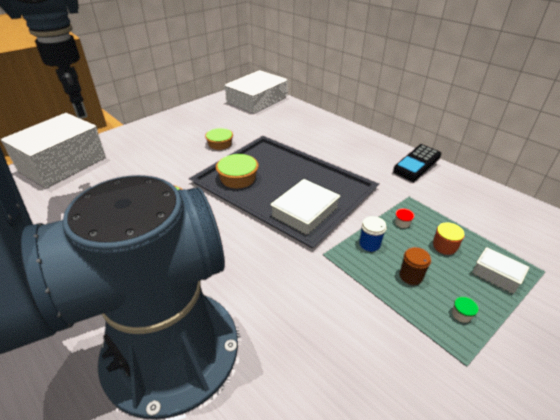

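The top view shows the tray at about (235,182), with the meal box at (277,195) and the middle-sized tub at (190,202). On the mat are red (347,149), dessert (388,149), side box (430,152), blue (344,187), brown (387,195) and green (428,203). Next I'll fit the lids from depth.

```bash
cat >> h.py <<'E'
def lid(W,xy,ztop,r,tol=.007):
    m=(np.hypot(W[...,0]-xy[0],W[...,1]-xy[1])<r)&(abs(W[...,2]-ztop)<tol)
    n,l=cv2.connectedComponents(m.astype(np.uint8)); 
    if n<2: return None
    k=1+np.argmax([(l==i).sum() for i in range(1,n)]); P=W[l==k]
    (cx,cy),s,a=cv2.minAreaRect((P[:,:2]*1000).astype(np.float32))
    return len(P),np.round([cx,cy,*s,a],1),round(float(np.median(P[:,2]))*1000,1),np.round(P[:,:2].mean(0)*1000,1)
OB=dict(meal_box=((.459,.089),.048,.11),salad_tub=((.431,.322),.054,.08),side_box=((.599,-.344),.044,.07),red_pot=((.608,-.106),.034,.04),
 brown_cup=((.462,-.211),.069,.05),dessert_pot=((.602,-.222),.056,.05),green_pot=((.457,-.336),.034,.04),blue_cup=((.483,-.094),.069,.05))
E
python3 - <<'E'
from h import *
for c in("top","side"):
    p,W,cal=grab(c); print(c)
    for n,(xy,z,r) in OB.items(): print(n,lid(W,xy,z,r))
    if c=="top":
        # dark tray pixels incl. lip
        m=(p.max(2)<75)&(abs(W[...,0]-.54)<.26)&(abs(W[...,1]-.22)<.27)&(W[...,2]<.03)
        n,l,st,_=cv2.connectedComponentsWithStats(m.astype(np.uint8)); k=1+st[1:,4].argmax()
        P=W[l==k]; print(len(P),cv2.minAreaRect((P[:,:2]*1000).astype(np.float32)), np.nanmedian(P[:,2]))
    cv2.imwrite(f'pics/{c}_zoom.png',cv2.resize(p[100:330,300:560] if c=="side" else p[110:250,140:460],None,fx=2.4,fy=2.4,interpolation=2)[:,:,::-1])
E
```

```text
top
meal_box (2073, array([463.1,  91.9, 142.2, 116.9,   6.7]), 48.1, array([461.3,  91.8]))
salad_tub (1432, array([434.3, 329.6, 116.6, 116.2,   2.4]), 53.7, array([433.5, 329.3]))
side_box (621, array([ 604.6, -346.4,   60.4,   90.5,    4.8]), 43.8, array([ 603.9, -345.2]))
red_pot (173, array([ 609. , -107.6,   41.9,   43.1,   80.1]), 34.7, array([ 609. , -107.7]))
brown_cup (301, array([ 470. , -215.6,   53.9,   52.1,   46.6]), 68.8, array([ 468.8, -214.7]))
dessert_pot (325, array([ 606.3, -223.5,   56.6,   58. ,   47.5]), 56.1, array([ 605.3, -222.6]))
green_pot (191, array([ 453.9, -339. ,   40.4,   43.1,    2.9]), 34.3, array([ 454.5, -338.6]))
blue_cup (296, array([487.4, -95. ,  51. ,  53.2,   3.8]), 68.8, array([486.8, -93.7]))
12809 ((507.9468078613281, 215.96144104003906), (326.7168884277344, 436.51861572265625), 6.658754348754883) 0.0070927038098511815
side
meal_box (1648, array([461. ,  87.7, 144.7, 117.8,   6.8]), 47.5, array([454.7,  83.6]))
salad_tub (809, array([430.4, 322.9, 115.4, 116. ,  48. ]), 53.2, array([427.8, 319.3]))
side_box (933, array([ 601.8, -350.4,   62.5,   89.4,    5. ]), 43.3, array([ 598.2, -351.9]))
red_pot (188, array([ 605.9, -112.7,   41.3,   43.2,   89.8]), 33.4, array([ 604.5, -113.6]))
brown_cup (428, array([ 465.9, -220.6,   52.1,   53.6,   69.2]), 68.7, array([ 463.9, -221.5]))
dessert_pot (408, array([ 602.4, -227.4,   59.6,   56.4,   60.4]), 55.4, array([ 600.3, -228.8]))
green_pot (372, array([ 452.5, -343.5,   42. ,   43.7,   82.3]), 33.8, array([ 450.4, -343.7]))
blue_cup (328, array([484.6, -99.2,  51.2,  53.9,  22.5]), 68.4, array([ 482.4, -101. ]))
```

```bash
cat >> h.py <<'E'
def rot(deg):
    y=np.array([np.cos(np.radians(deg)),np.sin(np.radians(deg)),0]); z=np.array([0,0,-1.])
    return np.stack([np.cross(y,z),y,z],1)
def best(xy,z,deg):
    "of the half-turn pair, the orientation nearer the present joints"
    c=[]
    for d in(deg,deg-180):
        q=manip.inverse_kinematics([*xy,z],rot(d))
        if q is not None: c.append((abs(np.array(q)-manip.current_qpos()).max()+abs(q[5])*.3,d))
    return rot(min(c)[1])
ZC=.22
def pick(xy,z,deg,effort=30,pre=1.0):
    manip.move_ptp([*xy,ZC],best(xy,ZC,deg)); manip.set_gripper(pre,effort)
    manip.move_l([*xy,z+.03],max_speed=.25); manip.move_l([*xy,z],max_speed=.08)
    manip.set_gripper(0.0,effort); print("grip",manip.current_grip_width(),manip.current_grip_force(),manip.current_ee_pos())
    manip.move_l([*xy,ZC],max_speed=.2); print("lifted",manip.current_grip_width(),manip.current_grip_force(),manip.current_time())
def place(xy,z,deg,openw=1.0):
    manip.move_ptp([*xy,ZC],best(xy,ZC,deg))
    manip.move_l([*xy,z+.03],max_speed=.2); manip.move_l([*xy,z],max_speed=.04)
    print("down F",np.round(manip.current_force(),1),np.round(manip.current_ee_pos(),4))
    manip.set_gripper(openw); manip.move_l([*xy,z+.05],max_speed=.1); manip.move_l([*xy,ZC],max_speed=.25)
    print("t",manip.current_time())
A=6.8; ux=np.array([np.cos(np.radians(A)),np.sin(np.radians(A))]); uy=np.array([-ux[1],ux[0]])
meal=np.array([.462,.0898]); salad=np.array([.4324,.3263])
def report():
    for c in("top","side"):
        p,W,cal=grab(c); print(c)
        m,s=[lid(W,*OB[n])[1][:2] for n in("meal_box","salad_tub")]; o=(m+s)/2
        for n,(xy,z,r) in list(OB.items()):
            L=lid(W,xy,z,r)
            if L is None: print(n,None); continue
            d=L[1][:2]-o; print(n,L[0],L[1],L[2],"tray-rel",np.round([d@ux,d@uy],1))
E
python3 - <<'E'
from h import *
pick((.6032,-.3484),.014,4.9)
M=(meal+salad)/2; place(M,.0155,A)
import h; h.OB["side_box"]=(M,.045,.08)
report()
grab("top","a1.png")
E
```

```text
grip 0.6987721758641295 33.63456130027771 [ 0.60352286 -0.34858134  0.01456745]
lifted 0.6960764192561255 33.20944547653198 7.7083
down F [-6.  -2.5 19. ] [0.4468 0.2079 0.0162]
t 13.5083
top
meal_box 1790 [462.7  91.4 141.8 116.2   6.8] 48.0 tray-rel [   7.1 -145.8]
salad_tub 71 [414.1 379.2  63.3  12.1  27.9] 53.2 tray-rel [ -7.1 145.8]
side_box 56 [467.9 136.3  64.2  10.1  12.1] 48.2 tray-rel [  17.6 -101.8]
red_pot 175 [ 609.8 -108.    41.8   43.2   75.3] 34.1 tray-rel [ 129.5 -361.2]
brown_cup 296 [ 469.2 -215.2   54.9   51.1   60.6] 68.9 tray-rel [ -22.8 -451. ]
dessert_pot 322 [ 605.6 -223.6   57.3   57.    57.7] 56.1 tray-rel [ 111.7 -475.5]
green_pot 191 [ 454.5 -339.2   40.1   42.9    1.8] 34.4 tray-rel [ -52.  -572.4]
blue_cup 293 [487.4 -94.7  53.   49.8  86.6] 69.1 tray-rel [   9.6 -333.5]
side
meal_box 1650 [459.5  87.7 144.7 117.9   6.3] 47.5 tray-rel [ 1.000e-01 -1.183e+02]
salad_tub 807 [431.3 322.7 113.9 117.1  56. ] 53.3 tray-rel [-1.000e-01  1.183e+02]
side_box 470 [445.5 205.6  60.5  92.6   6.1] 45.2 tray-rel [0.1 0.4]
red_pot 187 [ 607.1 -112.1   44.7   42.5   12.6] 33.6 tray-rel [ 123.  -334.2]
brown_cup 431 [ 466.  -220.    51.8   51.3   67.9] 68.5 tray-rel [ -29.9 -424.6]
dessert_pot 409 [ 602.8 -227.8   57.6   58.3   62.3] 55.5 tray-rel [ 105.  -448.6]
green_pot 367 [ 451.9 -343.5   43.9   42.8    1. ] 33.8 tray-rel [ -58.5 -545.6]
blue_cup 330 [ 484.4 -100.    51.5   51.3   85.1] 68.6 tray-rel [   2.6 -307.7]
```

View pics/a1.png

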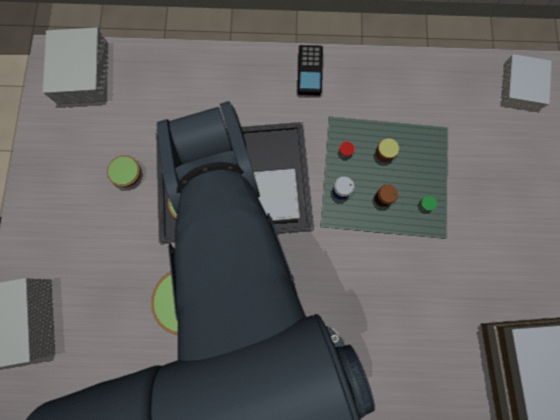

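The arm hides the tub at (190,202) in the top view. The side camera puts the side box within 1 mm of the middle and square. On to the red pot, then the brown cup.

```bash
python3 - <<'E'
from h import *
import h
M=(meal+salad)/2
pick((.6078,-.110),.006,A,25,pre=.8)
place(M,.0482,A,openw=.8)
pick((.4675,-.2178),.025,90)
h.OB["red_pot"]=(M,.075,.05); del h.OB["side_box"]
report()
p,W,c=grab("side","a2.png")
E
```

```text
grip 0.5063147086846955 25.63113033771515 [ 0.60816298 -0.11010778  0.00653139]
lifted 0.5065893987535981 25.48936128616333 18.2833
down F [-3.7 -1.8  9.3] [0.4468 0.2079 0.0483]
t 23.0333
grip 0.6530208905695842 31.45448863506317 [ 0.46775516 -0.21794515  0.02553421]
lifted 0.6459627802749862 31.956253051757812 27.7667
top
meal_box 1519 [463.6  91.9 141.2 117.    6.9] 48.1 tray-rel [   0.3 -119.9]
salad_tub 1430 [434.6 329.9 116.7 117.1   1.9] 53.9 tray-rel [ -0.3 119.9]
red_pot 203 [448.7 210.1  42.1  40.9   1.3] 76.3 tray-rel [-0.5 -0.7]
brown_cup None
dessert_pot 322 [ 606.  -223.7   57.1   57.5   58.5] 56.0 tray-rel [ 104.3 -450.1]
green_pot None
blue_cup 301 [487.8 -94.8  51.7  53.1   3. ] 68.9 tray-rel [   2.2 -308.1]
side
meal_box 1649 [460.5  87.5 145.4 118.7   6. ] 47.5 tray-rel [   0.5 -118.7]
salad_tub 808 [431.5 323.1 113.7 118.   66.9] 53.3 tray-rel [ -0.5 118.7]
red_pot 154 [445.2 205.3  43.9  42.5  58.8] 75.5 tray-rel [-0.8  0.1]
brown_cup None
dessert_pot 407 [ 602.9 -227.5   58.3   56.6   45.5] 55.5 tray-rel [ 104.6 -448.3]
green_pot 372 [ 452.3 -343.6   42.7   43.4   84.2] 33.9 tray-rel [ -58.7 -545.8]
blue_cup 331 [484.  -99.8  52.7  53.8  70.8] 68.5 tray-rel [   1.6 -307.5]
```

View pics/a2.png

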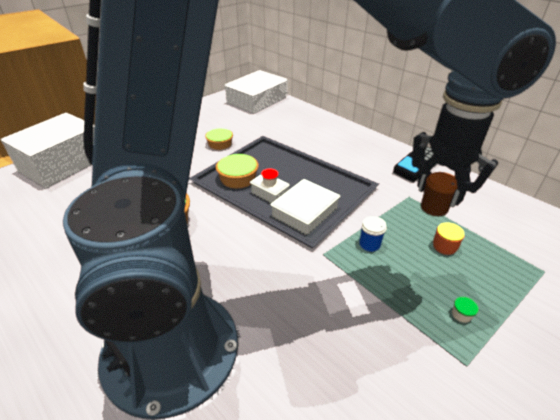

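The side view shows the red pot centred on the side box at (270,178) and the brown cup held upright at (438,193). I'll place it and do the dessert pot.

```bash
python3 - <<'E'
from h import *
import h
M=(meal+salad)/2; B=salad+.103*ux; D=meal+.116*ux
place(B,.0268,90+A)
pick((.6042,-.2258),.022,90)
place(D,.0238,90+A)
manip.move_ptp([.40,-.25,.3],best((.40,-.25),.3,90))
h.OB.update(red_pot=(M,.075,.05),brown_cup=(B,.070,.05),dessert_pot=(D,.057,.05)); del h.OB["side_box"]
report(); print(manip.current_time(),B,D)
p,W,c=grab("side","a3.png"); p,W,c=grab("top","a4.png")
E
```

```text
down F [-4.4 -2.8  9.7] [0.5345 0.3384 0.0274]
t 33.5833
grip 0.6978928328501404 32.71353721618652 [ 0.6045464  -0.22591001  0.02262159]
lifted 0.6941447734164045 32.72949993610382 38.6917
down F [-5.3 -1.1 10.9] [0.5769 0.1035 0.0243]
t 43.5917
top
meal_box 2070 [462.8  91.8 142.4 117.    6.7] 48.0 tray-rel [   0.  -119.7]
salad_tub 1432 [434.4 329.6 116.8 117.1   5.1] 53.8 tray-rel [ -0.  119.7]
red_pot 202 [448.6 210.1  42.3  40.9   2.4] 76.2 tray-rel [-0.1 -0.6]
brown_cup 297 [535.7 339.6  51.1  53.3  55. ] 71.2 tray-rel [101.7 117.7]
dessert_pot 333 [578.2 105.4  56.3  56.6   2.2] 57.9 tray-rel [ 116.2 -119.9]
green_pot 19 [ 445.1 -322.9   17.7    7.1   49.2] 34.7 tray-rel [ -66.7 -529.4]
blue_cup 288 [487.1 -93.1  49.6  52.1  87.1] 68.9 tray-rel [   2.3 -306.2]
side
meal_box 1650 [461.   87.8 144.3 117.9   6.6] 47.6 tray-rel [   1.4 -118.4]
salad_tub 805 [430.2 322.6 112.1 116.   47.8] 53.3 tray-rel [ -1.4 118.4]
red_pot 154 [445.2 205.7  43.9  42.1  81.1] 75.6 tray-rel [-0.3  0.5]
brown_cup 166 [533.1 336.   51.2  50.6  59.9] 70.0 tray-rel [102.4 119.5]
dessert_pot 255 [575.4 100.8  58.9  56.9  84.2] 57.1 tray-rel [ 116.5 -119. ]
green_pot 370 [ 452.2 -343.3   42.4   43.    75.7] 33.9 tray-rel [ -58.4 -545.4]
blue_cup 332 [ 484.4 -100.    51.4   53.5   82.1] 68.5 tray-rel [   2.4 -307.6]
45.1833 [0.53467545 0.33849561] [0.577184   0.10353486]
```

View pics/a3.png

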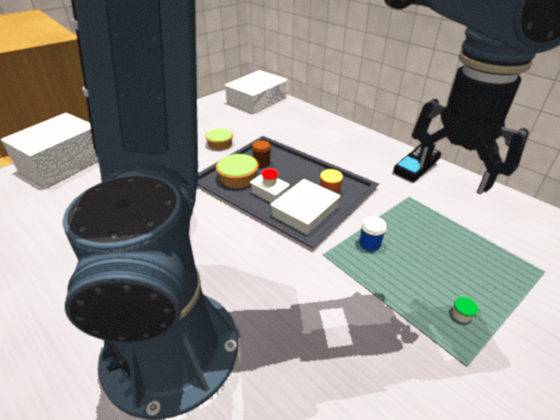

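View pics/a4.png

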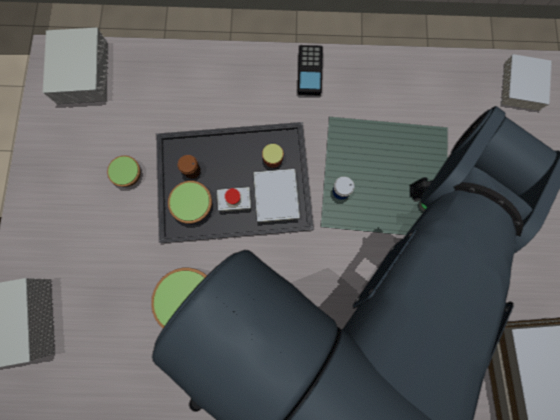

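The order is complete in both views. Seen from above, brown (189,165) is behind the tub, dessert (273,155) is behind the meal box, and the stack at (233,198) sits midway between them. All placements are within about 2 mm and the bystanders haven't moved.

```bash
python3 -c "
from h import *
manip.dwell(.5); print(manip.sign_off())"
```

```text
the job is handed in; nothing more can be done
None
```

The order is made up as asked and handed in after about 46 s of robot time: everything placed is within about 2 mm of its spot, and the green-lidded pot and blue cup are where they were.

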